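# Third hand for screwing a tube rack together

## Robot

A 6-joint arm with a two-finger parallel gripper is mounted at the origin on the work surface. World frame = base frame: x ahead of the robot, y to its left, z up, the work surface at z = 0. Lengths are in m, angles in rad, forces in N, time in s.
With the tool pointing down it reaches from about 0.325 to 0.75 m from the base axis. Payload 7.6 kg.
Tool frame: the origin (TCP) lies midway between the tips of the shut fingers; the grasp point (between the pads) lies 19 mm behind it (arm.hold_point_z is the distance from the TCP to the grasp point, in m); z points along the fingers, y is the line along which they close (so a half turn about z gives the same grasp; the last joint's range is limited). The gripper opens to 85 mm and grips with 20 to 120 N. Pads are 22 mm wide; open, the fingers measure 114 mm over their backs; the gripper's body (76 mm by 85 mm) begins 54 mm behind the grasp point. The pads swing forward as they close: fully open they stand 13 mm farther back than shut.
Start: joints at [1.059, 0.052, 1.401, -0, 1.689, -0.07], TCP at [0.224, 0.475, 0.231] pointing down, gripper open.
Joint ranges: [-2.9, 2.9], [-0.91, 2.17], [0.12, 2.37], [-1.06, 4.2], [0.26, 2.73], [-2.93, 2.93]. Speed limits (rad/s): [2.57, 2.57, 3.01, 3.14, 3.14, 3.14].

## Interface

Orientations are given as a unit quaternion [w, x, y, z].
In Python, from bench import arm, ticket, snapshot, calibration, get_state gives the robot as it stands (arm), with the cameras as plain functions, the job (ticket) and the readings as plain functions.
- The arm moves only by the shell command python3 steer.py 'ROWS' [OPENING] [FORCE]. ROWS is one flat JSON list of numbers that holds 1 to 10 rows one after another, with no inner brackets; each row has 6 numbers: dx, dy, dz in shares of the most that a row can go, 1 being 50 mm, then a rotation vector rx, ry, rz in shares of 2 rad (1.0 is 2 rad); each row shifts and turns the commanded pose from where the row before left it, along the tool's axes as they then stand; what a row does not reach is not made up. A row lasts 1/10 s, in which the tool goes at most 0.05 m and 0.15 rad, less where a joint would pass 70% of its speed; a pose out of reach is approached as far as the arm can. OPENING is the opening from 0.0 (shut) to 1.0 (fully open), set as the command begins (- or left out keeps the last). The fingers move at their own pace and stop on an object; FORCE is the grip in N (left out, the last holds). Time passes only in rows, so rows that do not move let the fingers close. It prints the time, the measured TCP pose, the force, the opening and the grip force at its end. Shift and turn numbers lie between -1 and 1, and a call with a number outside is refused. Input that does not fit is refused with a message, and nothing moves.
- get_state(): the state, without advancing time (a new reading comes with each control period).
- snapshot(name): name is "scene" or "top" or "wrist"; returns the picture (400x640x3 uint8, red, green, blue); there is no depth.
- calibration(name): a dict with "K" (3x3 intrinsics, pixels), "k1" (the pictures are not rectified: a ray, as slopes to the right and down, at radius r is drawn at 1 + k1 r^2 times it, then the intrinsics apply), "rvec" (rotation vector, rad) and "tvec" (3), from world to camera coordinates, as OpenCV has them; the wrist camera has in their place "mount" (4x4, takes a point from camera to tool coordinates, whose origin is the TCP and whose axes are the flange's). Camera axes: x right, y down, z forward; pixel columns grow to the right and rows downward; lengths in m; the calibration is good to about 2 mm. A picture is of the moment at which its call begins: read the wrist's pose just before it. calibration takes no time and is no camera call.
- ticket.hand_in(): hands the job in; it is judged then, once.
The state is a dict: "t": time; "joints": joint angles; "joint_velocities": joint speeds; "joint_torque": joint torques, N m; "eef_pos": TCP position; "ee_rot": TCP orientation; "ft_force": force on the tool from outside, world axes, zero at the start; "torque": the same for the moment, N m; "opening": opening from 0.0 (shut) to 1.0 (fully open); "grasp_force": force on a finger pad.
Only numpy, scipy, OpenCV 4.12 (cv2) and the standard library are available. Lean on these libraries where they do the work, as an engineer would, in place of code of your own. Each camera call takes 0.05 s, during which the arm holds its last target. There are 200 camera calls.

## Task

Someone is about to screw the small plywood tube rack to the sprung front plate of the screwing jig on this desk. First clear the two crumpled paper balls in front of the plate into the open waste bin; then bring the rack, standing on the desk with its closed back towards the plate, squarely against the middle of the plate and press it there with a steady force of about 10 newtons (6 to 15 will do, never over 30) for at least two seconds. Finish while still holding it pressed like that, and leave the carton, bottle and jar where they stand.

Things in the scene. Friction and masses are not known exactly. Their poses are not given: they have to be found in the camera images.
- rack: Loose plywood tube rack, 80 mm deep (x) x 56 wide (y) x 50 high, about 0.25 kg, upright on the desk. Closed cheeks at y = +-28 mm (flat, good to grip across), closed back board at x = +40, open front at x = -40, top board with six dark holes. Origin: centre of the underside; z up. Starts on the robot's side of the jig, its back roughly towards the plate (within 0.7 rad).
- rack_back (a point): Middle of the lower edge of the rack's closed back face (40 mm along the rack's x from its origin, at its underside). Axes as the rack's.
- jig: Screwing jig, fixed: aluminium front plate 110 mm wide (y), 8 thick, 2 to 60 mm above the desk, on two sprung rods before a dark steel rear block (120 wide, 57 high, front at x = +59 mm; foot to x = +130). Origin: at desk level under the middle of the front face of the unpressed plate. +x is the pressing direction, away from the robot (yaw up to 0.25 rad).
- plate_face (a point): Point at desk level (z = 0) under the middle of the plate's front face; moves with the plate. Its +x is the pressing direction (into the plate), y along the plate.
- backplate (a joint): How far the sprung plate is pushed in, m: 0 unpressed, stop at 0.042. The springs push back with 0.8 N per mm (about 10 N at 12.5 mm). On top of that the tool feels the rack's own drag on the desk.
- paper_a (a point): Centre of one crumpled white paper ball, about 40 mm across and 31 mm high, 15 mm above its underside; stiff, about 12 g, loose. It starts on the desk 45 to 65 mm in front of the plate and 40 to 60 mm to the jig's +y side.
- paper_b (a point): Centre of the other paper ball, alike; it starts 45 to 65 mm in front of the plate, 40 to 60 mm to the jig's -y side.
- bin: Open grey waste bin, fixed, 150 x 150 mm outside, 70 mm high, walls and floor 4 mm. Origin: centre of its underside, z up. It stands left or right of the jig; the carton stands on the other side.
- carton: Bystander: closed cardboard carton 120 x 130 x 65 mm high. Origin: centre of its underside. Leave alone.
- bottle: Bystander: clear bottle, 66 mm diameter, 170 mm high, left of the jig. Origin: centre of its underside. Leave alone.
- jar: Bystander: white jar, 50 mm diameter, 85 mm high, right of the jig. Origin: centre of its underside. Leave alone.

How it is judged:
On the way, in this order (a step that is already met when the one before it is completed fails the run):
1. both paper balls lie in the waste bin (x of paper_a in the frame of bin between -0.075 and 0.075 m and y of paper_a in the frame of bin between -0.075 and 0.075 m and z of each of paper_a, paper_b in the frame of bin below 0.07 m and x of paper_b in the frame of bin between -0.075 and 0.075 m and y of paper_b in the frame of bin between -0.075 and 0.075 m), for 0.2 s.
2. the rack is pressed squarely against the middle of the plate with 6 to 15 N, for 2 s (all of step 1 and contact force between rack and jig between 6 and 15 N and x of rack_back in the frame of plate_face between -0.005 and 0.005 m and y of rack_back in the frame of plate_face between -0.012 and 0.012 m and angle between the x axis of rack and the x axis of plate_face, either way round below 0.07 rad and angle between rack's own z axis and vertical below 0.07 rad and height (world z) of rack below 0.006 m), for 2 s.
At the end, for the whole second after the job is handed in: Both paper balls are in the bin, and the robot still presses the rack's back against the plate with 6 to 15 N: the rack stands on the desk (within 6 mm, upright within 0.07 rad), square to the plate within 0.07 rad, its middle within 12 mm of the plate's middle (all of step 2); the arm keeps its last pose, push and grip.
It fails at once if the rack is pressed against the jig with more than 30 N (contact force between rack and jig above 30 N).
It fails at once if the carton is pushed more than 30 mm or knocked over (distance of carton from where it was at the start of the episode above 0.03 m or angle between carton's own z axis and vertical above 0.5 rad).
It fails at once if the clear bottle is pushed more than 30 mm or knocked over (distance of bottle from where it was at the start of the episode above 0.03 m or angle between bottle's own z axis and vertical above 0.5 rad).
It fails at once if the white jar is pushed more than 30 mm or knocked over (distance of jar from where it was at the start of the episode above 0.03 m or angle between jar's own z axis and vertical above 0.5 rad).
It also fails if it takes over 72 s, if anything falls off the work surface, if the arm or the gripper's body presses on something with over 40 N, if the wrist force passes 120 N, or if a joint passes its speed limit or range.

## Working session

There is one attempt and no reset: what is moved stays moved. The work goes in short steps, Python scripts to look and compute and a shell command to move; the robot and the scene stay as the last step left them, time stands still between calls to the robot, and variables do not carry over. Pictures are saved under pics/ and viewed, at most 10 in all, crops included, and the job is handed in when it is done.

```bash
ls; mkdir -p pics
python3 - <<'E'
from bench import arm, ticket, snapshot, calibration, get_state
import cv2
s=get_state();print(s)
for n in ("scene","top","wrist"):
    im=snapshot(n);cv2.imwrite(f"pics/{n}0.png",cv2.cvtColor(im,cv2.COLOR_RGB2BGR));print(n,calibration(n))
print(arm.hold_point_z)
E
```

```text
bench.py
pics
steer.py
{'t': 0.0, 'joints': array([ 1.05869739e+00,  5.28525578e-02,  1.40173775e+00,  1.14149041e-05,
        1.68854134e+00, -7.03187945e-02]), 'joint_velocities': array([ 0.00044524, -0.00206464,  0.00120941,  0.00158789, -0.00039671,
        0.00215039]), 'joint_torque': array([-1.31163219e-03, -3.81659138e+01, -3.60192096e+01, -1.38934902e-04,
        6.02898377e-03,  4.35102595e-05]), 'eef_pos': array([0.22430749, 0.47435151, 0.23045756]), 'ee_rot': array([-2.26359922e-04,  2.19097442e-01,  9.75702679e-01, -7.35470223e-04]), 'ft_force': array([ 0.71737899, -0.34441794, -0.99463366]), 'torque': array([-0.01013256,  0.02616581, -0.0293333 ]), 'grasp_force': 0.0, 'opening': 0.9994124324083027}
scene {'K': array([[488.34909879,   0.        , 317.50152029],
       [  0.        , 488.34909879, 207.34172008],
       [  0.        ,   0.        ,   1.        ]]), 'k1': -0.14051300852924672, 'rvec': array([ 0.61731131,  2.6931108 , -1.07209208]), 'tvec': array([ 0.50440155, -0.15923397,  1.26681187])}
top {'K': array([[370.87677546,   0.        , 324.55875619],
       [  0.        , 370.87677546, 199.84298699],
       [  0.        ,   0.        ,   1.        ]]), 'k1': -0.012337579786539123, 'rvec': array([ 2.20058819, -2.14238759,  0.06452173]), 'tvec': array([-0.00144712,  0.55474032,  0.78814619])}
wrist {'K': array([[338.81856925,   0.        , 320.14196037],
       [  0.        , 338.81856925, 204.2160789 ],
       [  0.        ,   0.        ,   1.        ]]), 'k1': -0.029447100779284332, 'mount': array([[-2.85512580e-05, -9.60682878e-01, -2.77647990e-01,
         7.13926884e-02],
       [ 9.99999689e-01,  1.91341485e-04, -7.64888439e-04,
        -8.95200117e-04],
       [ 7.87940806e-04, -2.77647925e-01,  9.60682574e-01,
        -1.42496566e-01],
       [ 0.00000000e+00,  0.00000000e+00,  0.00000000e+00,
         1.00000000e+00]])}
0.0187
```

View pics/top0.png

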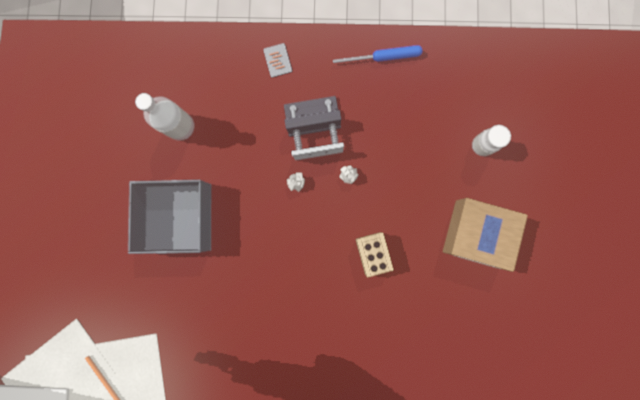

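View pics/scene0.png

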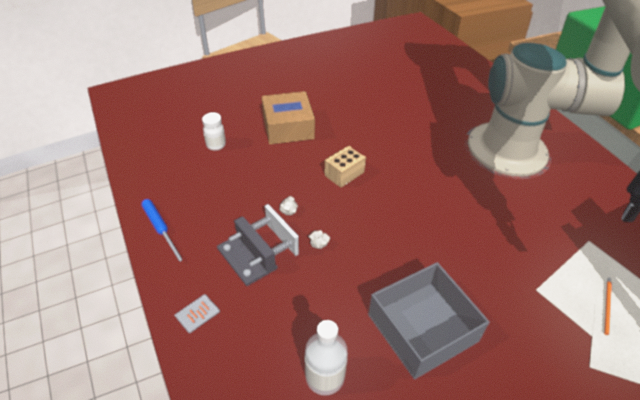

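The top view has +x up and +y left. It shows the plate from (292,155) to (344,148), balls at (296,182) and (349,174), the rack at (375,255) and the bin at about (170,217). The carton is at right (486,235), the bottle at (170,120), and the jar at (490,140). The scene view agrees with this.

```bash
cat > h.py <<'E'
import numpy as np, cv2
from scipy.spatial.transform import Rotation as R
from bench import arm, ticket, snapshot, calibration, get_state
def pose():
    s=get_state(); q=s["ee_rot"]; return s["eef_pos"],R.from_quat([q[1],q[2],q[3],q[0]]).as_matrix()
def cam(n,tp=None):
    c=calibration(n)
    if n!="wrist":
        r=cv2.Rodrigues(c["rvec"])[0]; return c,r.T,-r.T@c["tvec"]
    p,r=tp or pose(); m=c["mount"]; return c,r@m[:3,:3],r@m[:3,3]+p
def rays(n,px,tp=None):
    c,r,o=cam(n,tp)
    u=cv2.undistortPoints(np.float64(px).reshape(-1,1,2),c["K"],np.array([c["k1"],0,0,0]))[:,0]
    return o,np.c_[u,np.ones(len(u))]@r.T
def onz(n,px,z,tp=None):
    o,d=rays(n,px,tp); return o+d*((z-o[2])/d[:,2])[:,None]
def cross(n1,p1,n2,p2):
    o1,d1=rays(n1,[p1]);o2,d2=rays(n2,[p2]);d1=d1[0];d2=d2[0]
    s=np.linalg.lstsq(np.c_[d1,-d2],o2-o1,rcond=None)[0]
    a=o1+s[0]*d1;b=o2+s[1]*d2; return (a+b)/2,np.linalg.norm(a-b)
def comps(im,lo,hi,amin=15):
    m=cv2.inRange(cv2.cvtColor(im,cv2.COLOR_RGB2HSV),lo,hi)
    cs,_=cv2.findContours(m,cv2.RETR_EXTERNAL,cv2.CHAIN_APPROX_NONE)
    return [c for c in cs if cv2.contourArea(c)>amin]
def todelta(target,zrot=0):
    p,r=pose(); return r.T@(np.array(target)-p)
E
python3 - <<'E'
from h import *
for n in("top","scene"):
    im=cv2.cvtColor(cv2.imread(f"pics/{n}0.png"),cv2.COLOR_BGR2RGB)
    for nm,lo,hi in(("white",(0,0,150),(180,70,255)),("wood",(12,50,110),(30,200,255))):
        for c in comps(im,lo,hi,40):
            M=cv2.moments(c);q=(M["m10"]/M["m00"],M["m01"]/M["m00"])
            if M["m00"]<9000: print(n,nm,M["m00"],np.round(q,1),onz(n,[q],.06)[0].round(3),cv2.boxPoints(cv2.minAreaRect(c)).round(0).tolist())
im=cv2.imread("pics/top0.png")
cv2.imwrite("pics/crop.png",cv2.resize(im[80:290,120:400],None,fx=2.8,fy=2.8,interpolation=cv2.INTER_CUBIC))
E
```

```text
top white 8902.5 [ 87.3 368.7] [0.192 0.489 0.06 ] [[0.0, 399.0], [0.0, 319.0], [165.0, 319.0], [165.0, 399.0]]
top white 954.0 [374.3 254.1] [ 0.442 -0.093  0.06 ] [[356.0, 239.0], [382.0, 232.0], [392.0, 269.0], [366.0, 276.0]]
top white 668.5 [489.5 234.1] [ 0.49  -0.328  0.06 ] [[476.0, 250.0], [485.0, 213.0], [503.0, 218.0], [494.0, 255.0]]
top white 1337.0 [186.2 220.5] [0.501 0.301 0.06 ] [[173.0, 248.0], [174.0, 191.0], [200.0, 192.0], [198.0, 249.0]]
top white 216.5 [295.3 180.9] [0.59  0.075 0.06 ] [[287.0, 172.0], [303.0, 172.0], [303.0, 190.0], [287.0, 190.0]]
top white 224.5 [347.9 173.9] [ 0.607 -0.035  0.06 ] [[336.0, 175.0], [346.0, 162.0], [360.0, 173.0], [349.0, 186.0]]
top white 290.0 [316.2 146. ] [0.665 0.033 0.06 ] [[288.0, 133.0], [340.0, 125.0], [344.0, 147.0], [291.0, 155.0]]
top white 757.5 [491.5 139.1] [ 0.689 -0.334  0.06 ] [[467.0, 138.0], [504.0, 120.0], [515.0, 141.0], [478.0, 160.0]]
top white 1165.0 [158.8 111.6] [0.732 0.374 0.06 ] [[129.0, 104.0], [153.0, 80.0], [187.0, 115.0], [164.0, 138.0]]
top white 77.0 [352.2  58.1] [ 0.858 -0.038  0.06 ] [[3
[... 2480 characters left out ...]
]
scene wood 1061.5 [344.3 165.7] [ 0.465 -0.06   0.06 ] [[318.0, 164.0], [354.0, 140.0], [371.0, 167.0], [335.0, 190.0]]
scene wood 133.0 [634.  135.5] [-0.311  0.158  0.06 ] [[620.0, 126.0], [639.0, 126.0], [639.0, 146.0], [620.0, 146.0]]
scene wood 2144.0 [288.2 117.1] [ 0.505 -0.287  0.06 ] [[261.0, 96.0], [310.0, 90.0], [316.0, 138.0], [267.0, 144.0]]
scene wood 448.5 [247.6  43.3] [ 0.463 -0.707  0.06 ] [[200.0, 47.0], [277.0, 30.0], [279.0, 40.0], [202.0, 58.0]]
scene wood 3936.5 [495.5  24.9] [-0.375 -0.494  0.06 ] [[434.0, 0.0], [561.0, 0.0], [561.0, 59.0], [434.0, 59.0]]
scene wood 420.0 [210.2   5.4] [ 0.484 -1.047  0.06 ] [[192.0, 0.0], [245.0, 0.0], [245.0, 16.0], [192.0, 16.0]]
```

View pics/crop.png

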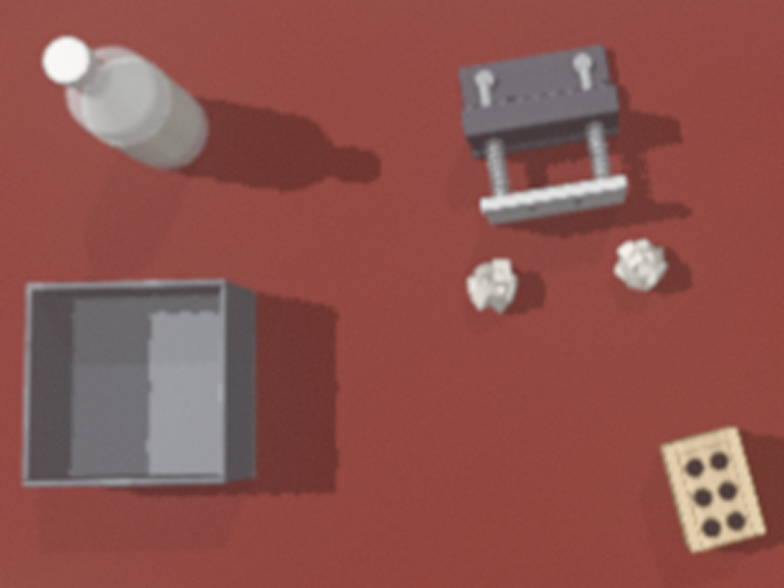

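The crop shows the plate's top front edge from crop (483,211) to (626,189), the bin rim corners at (28,285), (223,282), (224,483), (23,484), and both balls and the rack top clearly.

Run:
```python
from h import *
f=lambda q:np.array(q)/2.8+[120,80]
e=onz("top",f([[483,211],[626,189]]),.06);print("plate edge",e.round(4),np.linalg.norm(e[0]-e[1]),"yaw",np.arctan2(*(e[0]-e[1])[[0,1]])*-1, e.mean(0))
b=onz("top",f([[28,285],[223,282],[224,483],[23,484]]),.07);print("bin",b.round(3),b.mean(0))
print("balls",onz("top",[[295.3,180.9],[347.9,173.9]],.015).round(4), cross("top",(295.3,180.9),"scene",(318.8,239)),cross("top",(347.9,173.9),"scene",(288.4,205.7)))
r=onz("top",f([[660,445],[737,428],[766,535],[692,553]]),.05);print("rack",r.round(4),r.mean(0))
d=(r[0]+r[1]-r[2]-r[3])/2;w=r[0]-r[1];print(np.linalg.norm(d),np.linalg.norm(w),"yaw",np.arctan2(d[1],d[0]),np.arctan2(-w[0],w[1]))
print(pose())
```

```text
plate edge [[ 0.6437  0.0827  0.06  ]
 [ 0.663  -0.0243  0.06  ]] 0.10874774853635033 yaw 0.17836427077730413 [0.65339118 0.02919542 0.06      ]
bin [[0.578 0.42  0.07 ]
 [0.584 0.273 0.07 ]
 [0.436 0.264 0.07 ]
 [0.431 0.414 0.07 ]] [0.50719119 0.34281573 0.07      ]
balls [[ 0.5955  0.0795  0.015 ]
 [ 0.6141 -0.0365  0.015 ]] (array([0.59619197, 0.0787939 , 0.01699519]), np.float64(0.002133247822915895)) (array([ 0.61470517, -0.03697108,  0.01677295]), np.float64(0.0021157537217545226))
rack [[ 0.4722 -0.0545  0.05  ]
 [ 0.4864 -0.1115  0.05  ]
 [ 0.4081 -0.1342  0.05  ]
 [ 0.3934 -0.0798  0.05  ]] [ 0.44003888 -0.09499385  0.05      ]
0.08214005516364134 0.05882115403863767 yaw 0.29621740097446597 0.24388565630102363
(array([0.22436293, 0.47440446, 0.23068543]), array([[-9.03966009e-01,  4.27603959e-01, -5.56577317e-04],
       [ 4.27604316e-01,  9.03965439e-01, -1.01670356e-03],
       [ 6.83801914e-05, -1.15706032e-03, -9.99999328e-01]]))
```

Careful with the scale: shifts go in shares of 50 mm and turns go in shares of 2 rad. That gives: -0.04 m is -0.8, -0.026 m is -0.52, -0.124 rad is -0.062.

```bash
python3 steer.py '[0,0,0,0,0,-0.062,0,0,0,0,0,-0.062,0,0,0,0,0,-0.062,0,0,0,0,0,-0.062,0,0,0,0,0,-0.062,-0.52,-0.8,0,0,0,0,-0.52,-0.8,0,0,0,0,-0.52,-0.8,0,0,0,0,-0.52,-0.8,0,0,0,0,-0.52,-0.8,0,0,0,0]' 0.75 25
python3 steer.py '[-0.52,-0.8,0,0,0,0,-0.52,-0.8,0,0,0,0,-0.52,-0.8,0,0,0,0,-0.52,-0.8,0,0,0,0,-0.52,-0.8,0,0,0,0,0,0,0,0,0,0,0,0,0,0,0,0]'
python3 - <<'E'
from h import *
print(todelta([.5958,.0792,.006]),pose())
tp=pose();im=snapshot("wrist");cv2.imwrite("pics/w1.png",cv2.cvtColor(im,cv2.COLOR_RGB2BGR))
for c in comps(im,(0,0,140),(180,70,255),100):
    M=cv2.moments(c);q=(M["m10"]/M["m00"],M["m01"]/M["m00"]);print(M["m00"],np.round(q),onz("wrist",[q],.015,tp)[0].round(4))
E
```

```text
t: 1.15
eef_pos: [0.3887, 0.2992, 0.2312]
ee_rot: [-0.0, -0.089, 0.996, 0.0]
ft_force: [1.2, 1.0, -0.2]
opening: 0.749
grasp_force: 0.0
t: 1.85
eef_pos: [0.5514, 0.1263, 0.2305]
ee_rot: [-0.001, -0.088, 0.996, 0.0]
ft_force: [-0.7, 0.2, -0.1]
opening: 0.749
grasp_force: 0.0
[-0.03581066 -0.05426575  0.22440948] (array([0.55138309, 0.12631622, 0.23048606]), array([[-9.84491842e-01, -1.75423118e-01, -1.59466803e-03],
       [-1.75423522e-01,  9.84493055e-01,  1.15867020e-04],
       [ 1.54961384e-03,  3.93812417e-04, -9.99998722e-01]]))
143.5 [166. 392.] [ 0.8747 -0.0256  0.015 ]
528.5 [478. 386.] [0.7923 0.3813 0.015 ]
945.5 [256. 329.] [0.7543 0.0816 0.015 ]
567.5 [419. 278.] [0.6501 0.2617 0.015 ]
3459.5 [214. 267.] [0.6787 0.0226 0.015 ]
930.5 [162. 205.] [ 0.6136 -0.0407  0.015 ]
939.5 [267. 206.] [0.5947 0.0745 0.015 ]
13859.0 [533. 169.] [0.5027 0.3506 0.015 ]
6033.0 [107.  35.] [ 0.4495 -0.104   0.015 ]
```

View pics/w1.png

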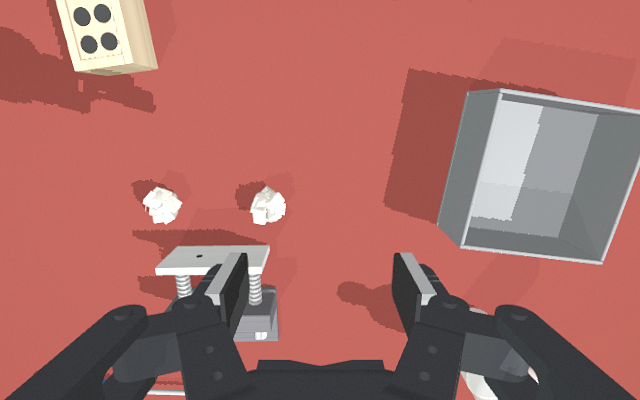

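The wrist view shows ball a at (267,206), ball b at (162,205), the plate below them, the bin at right and the rack at top left. Positions agree with the top view to about 4 mm. I'll move over ball a and refine up close.

Converted, 0.04 m is 0.8, -0.028 m is -0.56.

```bash
python3 steer.py '[-0.34,-0.56,0.5,0,0,0,-0.35,-0.56,0.5,0,0,0,0,0,0.8,0,0,0,0,0,0.8,0,0,0,0,0,0,0,0,0,0,0,0,0,0,0]'
cat >> h.py <<'E'
def look(name,z=.015,amin=100,lo=(0,0,140),hi=(180,70,255)):
    tp=pose();im=snapshot("wrist");cv2.imwrite(f"pics/{name}.png",cv2.cvtColor(im,cv2.COLOR_RGB2BGR))
    for c in comps(im,lo,hi,amin):
        M=cv2.moments(c);q=(M["m10"]/M["m00"],M["m01"]/M["m00"]);w=onz("wrist",[q],z,tp)[0];print(M["m00"],np.round(q),w.round(4),"tool delta",(tp[1].T@(w-tp[0])).round(4))
E
python3 -c "
from h import *
look('w2');print(pose()[0])"
```

```text
t: 2.5
eef_pos: [0.5948, 0.0792, 0.1023]
ee_rot: [-0.0, -0.09, 0.996, 0.0]
ft_force: [0.1, 0.1, 0.4]
opening: 0.749
grasp_force: 0.0
566.5 [167. 390.] [ 0.7758 -0.0208  0.015 ] tool delta [-0.1602 -0.1309  0.0873]
837.5 [618. 374.] [0.6925 0.3556 0.015 ] tool delta [-0.1456  0.2544  0.0873]
1470.5 [173. 290.] [ 0.6768 -0.021   0.015 ] tool delta [-0.0628 -0.1133  0.0873]
4072.0 [281. 303.] [0.6728 0.0625 0.015 ] tool delta [-0.0738 -0.0304  0.0873]
602.0 [419. 277.] [0.6328 0.1616 0.015 ] tool delta [-0.0521  0.0742  0.0873]
601.5 [221. 277.] [0.6593 0.0148 0.015 ] tool delta [-0.052  -0.075   0.0873]
2306.0 [150. 208.] [ 0.6137 -0.0411  0.015 ] tool delta [ 0.0029 -0.1218  0.0873]
2282.0 [315. 210.] [0.5945 0.0753 0.015 ] tool delta [ 0.001  -0.0039  0.0873]
289.0 [599. 137.] [0.5085 0.2564 0.015 ] tool delta [0.0531 0.1897 0.0873]
[0.59586288 0.07915227 0.1040849 ]
```

Converted, 0.04 m is 0.8, 0.03 m is 0.6.

```bash
python3 steer.py '[0,-0.06,0.8,0,0,0,0,0,0.6,0,0,0,0,0,0.4,0,0,0,0,0,0.12,0,0,0,0,0,0,0,0,0]'
python3 steer.py '[0,0,0,0,0,0,0,0,0,0,0,0,0,0,0,0,0,0,0,0,0,0,0,0,0,0,0,0,0,0,0,0,0,0,0,0]' 0 20
python3 -c "
from h import *
print(pose()[0],todelta([.507,.343,.16]))"
```

```text
t: 3.05
eef_pos: [0.5966, 0.0755, 0.0071]
ee_rot: [0.001, -0.089, 0.996, -0.0]
ft_force: [0.2, 0.5, 0.2]
opening: 0.748
grasp_force: 0.0
t: 3.65
eef_pos: [0.5971, 0.0753, 0.0078]
ee_rot: [0.002, -0.089, 0.996, 0.0]
ft_force: [-1.5, 1.3, 6.9]
opening: 0.398
grasp_force: 19.9
[0.59706074 0.07531834 0.00780857] [ 0.04057865  0.27937937 -0.15240467]
```

Converted, 0.045 m is 0.9, -0.04 m is -0.8.

```bash
python3 steer.py '[0,0,-0.6,0,0,0,0,0,-0.8,0,0,0,0,0,-0.8,0,0,0,0,0,-0.8,0,0,0,0.06,0.8,0,0,0,0,0.08,0.9,0,0,0,0,0.08,0.9,0,0,0,0,0.08,0.9,0,0,0,0,0.08,0.9,0,0,0,0,0.06,0.8,0,0,0,0]'
python3 steer.py '[0,0.4,0.6,0,0,0,0,0,0.6,0,0,0,0,0,0.6,0,0,0,0,0,0.2,0,0,0,0,0,0,0,0,0]'
python3 -c "
from h import *
print(get_state()['grasp_force'],todelta([.525,.343,.05]))"
```

```text
t: 4.65
eef_pos: [0.5272, 0.3292, 0.1565]
ee_rot: [0.001, -0.089, 0.996, 0.0]
ft_force: [1.1, 0.8, -0.1]
opening: 0.404
grasp_force: 20.3
t: 5.15
eef_pos: [0.5238, 0.3463, 0.0544]
ee_rot: [-0.001, -0.089, 0.996, -0.0]
ft_force: [0.1, 0.7, 0.2]
opening: 0.401
grasp_force: 20.3
20.288365245214663 [-0.0005916  -0.00348915  0.00435171]
```

Converted, -0.044 m is -0.88, -0.04 m is -0.8.

```bash
python3 steer.py '[0,0,0,0,0,0,0,0,0,0,0,0,0,0,0,0,0,0,0,0,-0.6,0,0,0,0,0,-0.8,0,0,0,0,0,-0.8,0,0,0,-0.04,-0.88,0,0,0,0,-0.04,-0.88,0,0,0,0,-0.04,-0.88,0,0,0,0,-0.04,-0.88,0,0,0,0]' 0.75
python3 steer.py '[-0.04,-0.88,0,0,0,0,-0.04,-0.88,0,0,0,0,-0.04,-0.88,0,0,0,0,-0.06,-0.88,0.4,0,0,0,-0.06,-0.88,0.6,0,0,0,0,0,0,0,0,0,0,0,0,0,0,0]'
python3 -c "
from h import *
look('w3');print(pose()[0])"
```

```text
t: 6.15
eef_pos: [0.5638, 0.1734, 0.1665]
ee_rot: [0.001, -0.089, 0.996, 0.0]
ft_force: [0.2, -1.0, 0.5]
opening: 0.75
grasp_force: 0.0
t: 6.85
eef_pos: [0.6135, -0.0375, 0.1171]
ee_rot: [-0.0, -0.088, 0.996, 0.0]
ft_force: [-0.0, 0.9, -0.5]
opening: 0.75
grasp_force: 0.0
287.0 [467. 381.] [0.7518 0.1211 0.015 ] tool delta [-0.164   0.1318  0.1021]
4036.5 [355. 295.] [0.6831 0.0034 0.015 ] tool delta [-0.0757  0.0281  0.1021]
1839.5 [444. 281.] [0.6584 0.0722 0.015 ] tool delta [-0.0635  0.1001  0.1021]
592.0 [221. 278.] [ 0.6867 -0.1057  0.015 ] tool delta [-0.0602 -0.08    0.102 ]
2018.0 [317. 206.] [ 0.6142 -0.04    0.015 ] tool delta [-0.0003 -0.0026  0.1021]
289.5 [266.   3.] [ 0.4848 -0.0967  0.015 ] tool delta [ 0.137  -0.0358  0.1021]
[ 0.61394873 -0.03655628  0.1182385 ]
```

Converted, 0.04 m is 0.8, 0.02 m is 0.4.

```bash
python3 steer.py '[0,-0.06,0.8,0,0,0,0,0,0.8,0,0,0,0,0,0.4,0,0,0,0,0,0.21,0,0,0,0,0,0,0,0,0]'
python3 steer.py '[0,0,0,0,0,0,0,0,0,0,0,0,0,0,0,0,0,0,0,0,0,0,0,0,0,0,0,0,0,0,0,0,0,0,0,0]' 0 20
python3 -c "
from h import *
print(pose()[0],todelta([.485,.34,.16]))"
```

```text
t: 7.4
eef_pos: [0.6141, -0.0386, 0.0067]
ee_rot: [-0.0, -0.09, 0.996, 0.0]
ft_force: [-0.1, 0.7, 0.1]
opening: 0.751
grasp_force: 0.0
t: 8.0
eef_pos: [0.6156, -0.0396, 0.0092]
ee_rot: [0.002, -0.089, 0.996, -0.0]
ft_force: [-0.4, 1.2, 5.6]
opening: 0.402
grasp_force: 19.9
[ 0.6155529  -0.03955813  0.00920719] [ 0.06059763  0.39660534 -0.15125819]
```

Converted, 0.044 m is 0.88, -0.04 m is -0.8.

```bash
python3 steer.py '[0,0,-0.6,0,0,0,0,0,-0.8,0,0,0,0,0,-0.8,0,0,0,0,0,-0.8,0,0,0,0.14,0.88,0,0,0,0,0.14,0.88,0,0,0,0,0.14,0.88,0,0,0,0,0.14,0.88,0,0,0,0,0.14,0.88,0,0,0,0,0.14,0.88,0,0,0,0]'
python3 steer.py '[0.12,0.88,0,0,0,0,0.12,0.88,0,0,0,0,0.12,0.88,0,0,0,0,0,0,0.8,0,0,0,0,0,0.8,0,0,0,0,0,0.3,0,0,0,0,0,0,0,0,0]'
python3 -c "
from h import *
print(get_state()['grasp_force'],todelta([.485,.34,.05]))"
```

```text
t: 9.0
eef_pos: [0.5253, 0.2143, 0.1577]
ee_rot: [0.001, -0.089, 0.996, 0.0]
ft_force: [-0.1, -0.4, -0.4]
opening: 0.407
grasp_force: 20.3
t: 9.7
eef_pos: [0.4839, 0.3385, 0.0598]
ee_rot: [-0.002, -0.089, 0.996, -0.001]
ft_force: [0.5, -0.0, 0.4]
opening: 0.403
grasp_force: 20.3
20.273473039269447 [-0.00142065  0.00125542  0.00975019]
```

Converted, -0.042 m is -0.84, 0.012 m is 0.24.

```bash
python3 steer.py '[0,0,0,0,0,0,0,0,0,0,0,0,0,0,0,0,0,0,0,0,-0.6,0,0,0,0,0,-0.8,0,0,0,0,0,-0.8,0,0,0,0.24,-0.84,-0.4,0,0,0,0.24,-0.84,-0.4,0,0,0,0.24,-0.84,0,0,0,0,0.24,-0.84,0,0,0,0]' 1.0
python3 steer.py '[0.24,-0.84,0,0,0,0,0.24,-0.84,0,0,0,0,0.24,-0.84,0,0,0,0,0.24,-0.84,0,0,0,0,0.24,-0.84,0,0,0,0,0.24,-0.84,0,0,0,0,0,0,0,0,0,-0.04,0,0,0,0,0,0,0,0,0,0,0,0]'
python3 - <<'E'
from h import *
tp=pose();im=snapshot("wrist");cv2.imwrite("pics/w4.png",cv2.cvtColor(im,cv2.COLOR_RGB2BGR))
t=snapshot("top");o=cv2.resize(t[80:290,100:400],(600,420),interpolation=cv2.INTER_CUBIC)
cv2.imwrite("pics/w4b.png",cv2.cvtColor(np.hstack([cv2.resize(im,(640,400))[:, 100:540],cv2.resize(o,(360,400))]),cv2.COLOR_RGB2BGR))
print(tp)
E
```

```text
t: 10.7
eef_pos: [0.4675, 0.1641, 0.2138]
ee_rot: [0.002, -0.089, 0.996, 0.0]
ft_force: [0.9, -0.7, 0.6]
opening: 1.001
grasp_force: 0.0
t: 11.6
eef_pos: [0.4414, -0.095, 0.2124]
ee_rot: [0.001, -0.128, 0.992, -0.0]
ft_force: [0.3, 0.3, 0.2]
opening: 0.997
grasp_force: 0.0
(array([ 0.44138915, -0.09498141,  0.21239795]), array([[-9.67262570e-01, -2.53774282e-01,  1.31678877e-03],
       [-2.53774643e-01,  9.67263365e-01, -1.12397937e-04],
       [-1.24515783e-03, -4.42885918e-04, -9.99999127e-01]]))
```

View pics/w4b.png

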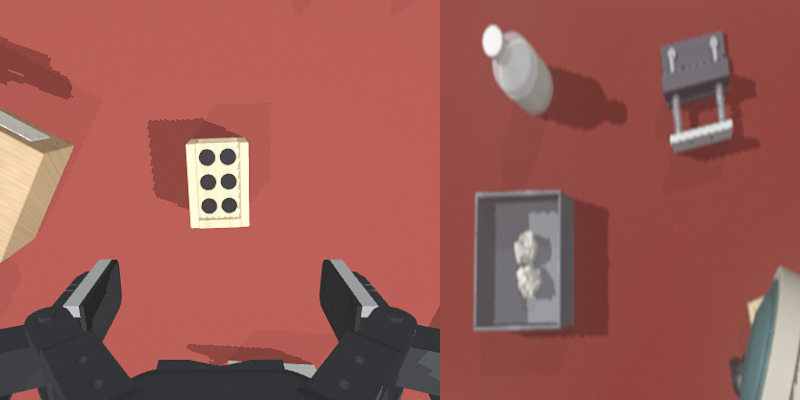

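Both balls lie in the bin. The wrist view shows the rack top with corners at about (285,140), (347,140), (349,227) and (290,228) in full pixels, nearly square to the tool.

```bash
cat >> h.py <<'E'
def rack(name,z=.05,tp=None):
    tp=pose();im=snapshot("wrist");cv2.imwrite(f"pics/{name}.png",cv2.cvtColor(im,cv2.COLOR_RGB2BGR))
    return rackim(im,z,tp)
def rackim(im,z,tp):
    g=cv2.cvtColor(im,cv2.COLOR_RGB2GRAY)
    m=cv2.inRange(cv2.cvtColor(im,cv2.COLOR_RGB2HSV),(10,15,185),(40,160,255))
    cs=[c for c in cv2.findContours(m,cv2.RETR_EXTERNAL,cv2.CHAIN_APPROX_NONE)[0]]
    c=min([c for c in cs if cv2.contourArea(c)>1500],key=lambda c:abs(c[:,0].mean(0)-[320,190]).sum())
    box=cv2.boxPoints(cv2.minAreaRect(c));w=onz("wrist",box,z,tp)
    l=[np.linalg.norm(w[i]-w[i-1]) for i in(1,2)]
    mm=np.zeros_like(m);cv2.drawContours(mm,[c],-1,255,-1)
    h=[x for x in cv2.findContours(cv2.inRange(g,0,110)&mm,cv2.RETR_EXTERNAL,cv2.CHAIN_APPROX_NONE)[0] if cv2.contourArea(x)>40]
    hp=onz("wrist",[cv2.minEnclosingCircle(x)[0] for x in h],z,tp)
    hc=hp-hp.mean(0);d=np.linalg.svd(hc[:,:2])[2][0];d*=np.sign(d[0])
    e=(w[1]-w[0]) if l[0]>l[1] else (w[2]-w[1]);e*=np.sign(e[0])
    print("box px",box.round(0).tolist(),"centre",w.mean(0).round(4),"sizes",np.round(l,4),"yaw",np.arctan2(e[1],e[0]),"| holes",len(h),hp.mean(0).round(4),"yaw",np.arctan2(d[1],d[0]))
    print("tool yaw",np.arctan2(-tp[1][1,0],-tp[1][0,0]),"delta",(tp[1].T@(w.mean(0)-tp[0])).round(4))
E
python3 - <<'E'
from h import *
im=cv2.cvtColor(cv2.imread("pics/w4.png"),cv2.COLOR_BGR2RGB);rackim(im,.05,pose())
E
```

```text
box px [[285.0, 139.0], [348.0, 137.0], [351.0, 227.0], [288.0, 229.0]] centre [ 0.4394 -0.0976  0.05  ] sizes [0.0559 0.0843] yaw 0.3132691682788048 | holes 6 [ 0.4367 -0.0983  0.05  ] yaw 0.2926173639828531
tool yaw 0.2582043695281868 delta [ 0.0028 -0.0025  0.1621]
```

Converted, 0.04 m is 0.8, 0.03 m is 0.6, -0.035 rad is -0.0175.

```bash
python3 steer.py '[0.04,-0.06,0.8,0,0,-0.0175,0,0,0.8,0,0,0,0,0,0.8,0,0,0,0,0,0.8,0,0,0,0,0,0.6,0,0,0,0,0,0.26,0,0,0,0,0,0,0,0,0]'
python3 steer.py '[0,0,0,0,0,0,0,0,0,0,0,0,0,0,0,0,0,0,0,0,0,0,0,0,0,0,0,0,0,0,0,0,0,0,0,0,0,0,0,0,0,0,0,0,0,0,0,0]' 0 60
python3 -c "
from h import *
p,r=pose();print(p,r.round(4),get_state()['ft_force'])"
```

```text
t: 12.4
eef_pos: [0.4392, -0.0978, 0.0075]
ee_rot: [-0.001, -0.146, 0.989, 0.001]
ft_force: [-0.2, -0.1, -0.2]
opening: 0.999
grasp_force: 0.0
t: 13.2
eef_pos: [0.4416, -0.099, 0.0108]
ee_rot: [0.002, -0.146, 0.989, -0.001]
ft_force: [-0.5, 0.2, 7.0]
opening: 0.65
grasp_force: 64.7
[ 0.44161847 -0.09904058  0.01081616] [[-0.9573 -0.289   0.0041]
 [-0.289   0.9573 -0.001 ]
 [-0.0036 -0.0021 -1.    ]] [-0.45903029  0.2439586   6.99840654]
```

Converted, -0.035 m is -0.7, 0.0215 m is 0.43, 0.115 rad is 0.0575.

```bash
python3 steer.py '[0,0,-0.4,0,0,0,0,0,-0.4,0,0,0.0575,-0.7,0.43,0,0,0,0,-0.7,0.43,0,0,0,0,-0.7,0.43,0,0,0,0,-0.7,0.43,0,0,0,0,0,0,0,0,0,0,0,0,0,0,0,0]'
python3 - <<'E'
from h import *
p,r=pose();print(p,r.round(4),get_state()['ft_force'],get_state()['grasp_force'])
im=snapshot("wrist");cv2.imwrite("pics/w5.png",cv2.cvtColor(im,cv2.COLOR_RGB2BGR))
E
```

```text
t: 14.0
eef_pos: [0.5626, 0.0113, 0.0485]
ee_rot: [-0.0, -0.09, 0.996, -0.0]
ft_force: [-0.1, -0.2, -2.0]
opening: 0.647
grasp_force: 64.1
[0.56260523 0.01128987 0.0484956 ] [[-9.839e-01 -1.785e-01 -7.000e-04]
 [-1.785e-01  9.839e-01 -2.000e-04]
 [ 7.000e-04 -0.000e+00 -1.000e+00]] [-0.13498629 -0.19883984 -2.04008163] 64.1251266002655
```

View pics/w5.png

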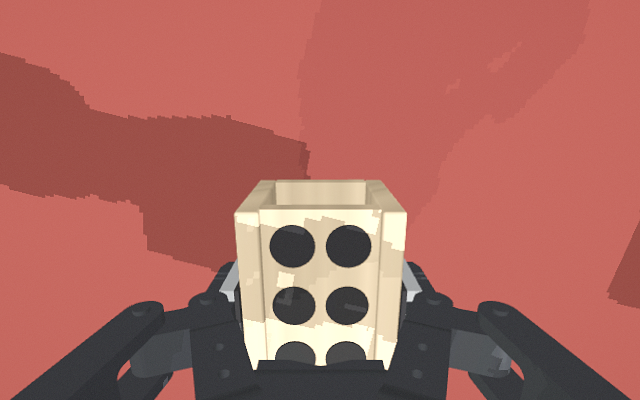

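The rack is square and centred between the fingers, with hole columns at 292 and 348 px and its front top edge at row ~212. Next I'll cross-check the plate's middle and yaw from the earlier wrist view, and find where the rack sits along the tool.

Run:
```python
from h import *
r1=np.array([[-.98449,-.17542,-.0016],[-.17542,.98449,.0001],[.0015,.0004,-1]])
tp1=(np.array([.55138,.12632,.2305]),r1)
im=cv2.cvtColor(cv2.imread("pics/w1.png"),cv2.COLOR_BGR2RGB)
c=max([c for c in comps(im,(0,0,140),(180,60,255),2000) if 150<c[:,0,0].mean()<280],key=cv2.contourArea)
print(cv2.approxPolyDP(c,4,True)[:,0].tolist())
a=onz("wrist",[[156,270],[268,266]],.06,tp1);b=onz("wrist",[[178,247],[270,246]],.002,tp1)
for e in(a,b): print(e.round(4),np.linalg.norm(e[0]-e[1]),e.mean(0).round(4),np.arctan2((e[1]-e[0])[0],(e[1]-e[0])[1])*-1)
tp=pose();zt=tp[0][2]-.0108+.05
for n,q in(("front edge",[[236,212],[405,212]]),("holes",[[292,246],[348,246],[294,305],[347,305]])):
    w=onz("wrist",q,zt,tp);print(n,((w-tp[0])@tp[1]).round(4))
t=snapshot("top");cv2.imwrite("pics/t5.png",cv2.cvtColor(cv2.resize(t[100:260,250:410],(640,640),interpolation=cv2.INTER_CUBIC)[:, :],cv2.COLOR_RGB2BGR)[:600])
```

```text
[[155, 268], [156, 274], [175, 275], [179, 298], [191, 293], [190, 274], [205, 274], [222, 263], [205, 292], [219, 304], [219, 291], [240, 253], [246, 252], [249, 303], [257, 304], [269, 246], [177, 246]]
[[ 0.6682 -0.0244  0.06  ]
 [ 0.6431  0.0885  0.06  ]] 0.1156997136599424 [0.6556 0.032  0.06  ] 0.2192927032662072
[[ 0.6676 -0.0251  0.002 ]
 [ 0.6468  0.0827  0.002 ]] 0.1097827548185895 [0.6572 0.0288 0.002 ] 0.1903259010772554
front edge [[ 0.0393 -0.0272 -0.0392]
 [ 0.0393  0.0269 -0.0392]]
holes [[ 0.0276 -0.0095 -0.0392]
 [ 0.0276  0.0089 -0.0392]
 [ 0.0054 -0.0094 -0.0392]
 [ 0.0054  0.0091 -0.0392]]
```

View pics/t5.png

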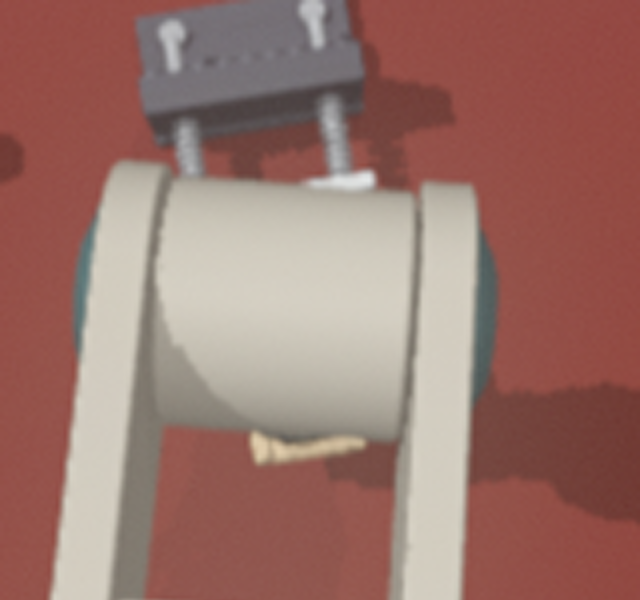

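The arm hides most of this top view; only the block and one plate corner at about (345,182) show. The plate middle estimates agree at about (0.655, 0.029) with yaw ≈0.18. Now I'll lower the rack and approach.

Converted, 0.015 m is 0.3, 0.012 m is 0.24.

```bash
python3 steer.py '[0,0,0.3,0,0,0,0,0,0.24,0,0,0,0,0,0.16,0,0,0,0,0,0.05,0,0,0,0,0,0,0,0,0,0,0,0,0,0,0]'
python3 steer.py '[-0.2,0,0,0,0,0,-0.2,0,0,0,0,0,-0.2,0,0,0,0,0,-0.2,0,0,0,0,0,-0.1,0,0,0,0,0,0,0,0,0,0,0,0,0,0,0,0,0]'
python3 steer.py '[-0.04,0,0,0,0,0,-0.04,0,0,0,0,0,-0.04,0,0,0,0,0,-0.04,0,0,0,0,0,0,0,0,0,0,0,0,0,0,0,0,0]'
```

```text
t: 14.7
eef_pos: [0.5624, 0.0106, 0.0108]
ee_rot: [-0.0, -0.089, 0.996, 0.0]
ft_force: [-0.3, -0.2, -0.3]
opening: 0.647
grasp_force: 64.5
t: 15.4
eef_pos: [0.6065, 0.0188, 0.0108]
ee_rot: [-0.0, -0.089, 0.996, 0.0]
ft_force: [-0.6, -0.5, -2.2]
opening: 0.649
grasp_force: 64.5
t: 16.0
eef_pos: [0.6147, 0.0202, 0.0111]
ee_rot: [-0.0, -0.089, 0.996, 0.0]
ft_force: [-0.1, -0.9, -2.4]
opening: 0.649
grasp_force: 64.5
```

Converted, -0.002 m is -0.04, 0.0005 m is 0.01.

```bash
python3 steer.py '[-0.04,0,0.01,0,0,0,-0.04,0,0,0,0,0,0,0,0,0,0,0,0,0,0,0,0,0]'
python3 steer.py '[-0.04,0,0,0,0,0,-0.04,0,0,0,0,0,0,0,0,0,0,0,0,0,0,0,0,0]'
python3 - <<'E'
from h import *
im=snapshot("scene");cv2.imwrite("pics/s6.png",cv2.cvtColor(cv2.resize(im[150:300,210:410],(800,600),interpolation=cv2.INTER_CUBIC),cv2.COLOR_RGB2BGR))
E
```

```text
t: 16.4
eef_pos: [0.6187, 0.021, 0.0108]
ee_rot: [0.0, -0.089, 0.996, 0.0]
ft_force: [-2.1, 1.0, 0.4]
opening: 0.65
grasp_force: 64.7
t: 16.8
eef_pos: [0.6222, 0.0216, 0.0108]
ee_rot: [-0.001, -0.089, 0.996, 0.0]
ft_force: [-5.8, -0.5, 2.0]
opening: 0.65
grasp_force: 64.9
```

View pics/s6.png

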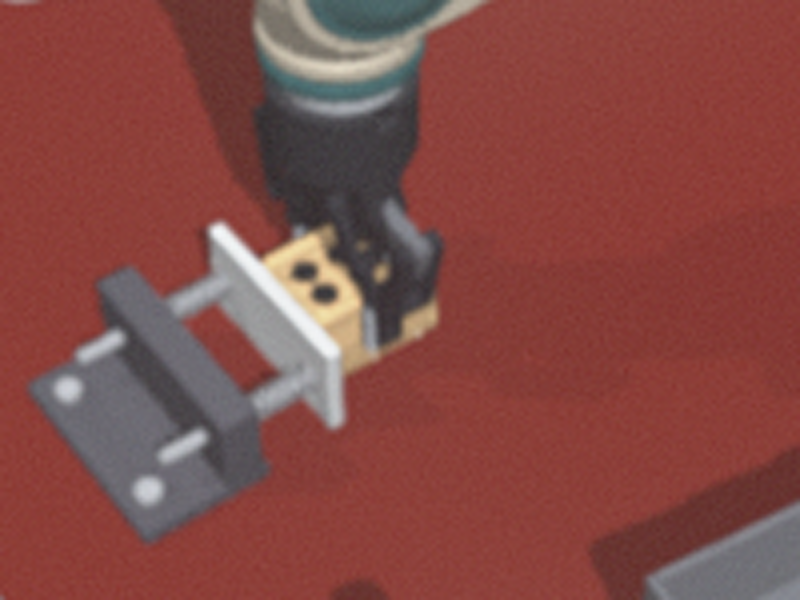

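The rack back touches the plate. The two near holes are at crop (305,271) and (324,292), and the plate top strip runs from about (217,228) to (337,353). I'll check the centring in this one view.

```bash
python3 - <<'E'
from h import *
f=lambda q:np.array(q)/4+[210,150]
im=cv2.imread("pics/s6.png");g=cv2.inRange(cv2.cvtColor(im,cv2.COLOR_BGR2HSV),(0,0,185),(180,40,255))
for c in cv2.findContours(g[:450,150:400],0,cv2.CHAIN_APPROX_NONE)[0]:
    if cv2.contourArea(c)>300: print((cv2.approxPolyDP(c,6,True)[:,0]+[150,0]).tolist())
h=onz("scene",f([[305,271],[324,292]]),.05);p=onz("scene",f([[217,228],[337,353]]),.06)
print(h.round(4),p.round(4),np.linalg.norm(p[1]-p[0]))
y=(p[1]-p[0])[:2];y/=np.linalg.norm(y);print("plate yaw",np.arctan2(-y[0],y[1]),"offset y",(h.mean(0)-p.mean(0))[:2]@y, "tool y offset to plate mid",(pose()[0]-p.mean(0))[:2]@y)
hd=(h[1]-h[0])[:2];print("rack yaw",np.arctan2(-hd[0],hd[1]))
E
python3 steer.py '[-0.04,0,0,0,0,0,0,0,0,0,0,0,0,0,0,0,0,0,0,0,0,0,0,0]'
```

```text
[[214, 225], [215, 240], [329, 362], [336, 421], [338, 346], [227, 227]]
[[268, 43], [290, 63], [327, 75], [370, 71], [399, 56], [395, 48], [364, 61], [327, 63]]
[[0.6454 0.0218 0.05  ]
 [0.6425 0.0395 0.05  ]] [[ 0.6783 -0.0175  0.06  ]
 [ 0.6564  0.0875  0.06  ]] 0.10725670498826904
plate yaw 0.20512583367111578 offset y 0.0005357694718399811 tool y offset to plate mid -0.0038895911080772064
rack yaw 0.167604668729579
t: 17.25
eef_pos: [0.6239, 0.022, 0.0108]
ee_rot: [-0.001, -0.089, 0.996, 0.0]
ft_force: [-6.8, -1.0, 4.3]
opening: 0.648
grasp_force: 65.1
```

Converted, -0.002 m is -0.04, -0.0015 m is -0.03.

```bash
python3 steer.py '[-0.04,0,-0.006,0,0,0,-0.03,0,0,0,0,0,-0.03,0,0,0,0,0,0,0,0,0,0,0,0,0,0,0,0,0,0,0,0,0,0,0,0,0,0,0,0,0]'
python3 -c "
from h import *
s=get_state();print(s['ft_force'],np.array(s['ft_force'])@[.983,.18,0],s['eef_pos'],pose()[1].round(4))"
```

```text
t: 17.95
eef_pos: [0.6281, 0.0227, 0.0109]
ee_rot: [-0.002, -0.089, 0.996, 0.0]
ft_force: [-12.2, -1.3, 5.1]
opening: 0.645
grasp_force: 65.1
[-12.16634708  -1.2834183    5.11444074] -12.19053447148139 [0.62807154 0.02273739 0.01088292] [[-9.841e-01 -1.776e-01 -4.000e-03]
 [-1.776e-01  9.841e-01 -3.000e-04]
 [ 4.000e-03  4.000e-04 -1.000e+00]]
```

```bash
for i in 1 2 3; do python3 steer.py '[0,0,0,0,0,0,0,0,0,0,0,0,0,0,0,0,0,0,0,0,0,0,0,0,0,0,0,0,0,0,0,0,0,0,0,0,0,0,0,0,0,0,0,0,0,0,0,0,0,0,0,0,0,0,0,0,0,0,0,0]' | grep -E "^t|pos|ft|gr"; done
python3 - <<'E'
from h import *
im=snapshot("scene");cv2.imwrite("pics/s7.png",cv2.cvtColor(cv2.resize(im[150:375,210:510],(800,600),interpolation=cv2.INTER_CUBIC),cv2.COLOR_RGB2BGR))
E
```

```text
t: 18.95
eef_pos: [0.6281, 0.0228, 0.0109]
ft_force: [-10.7, -1.3, 4.7]
grasp_force: 65.1
t: 19.95
eef_pos: [0.6281, 0.0227, 0.0109]
ft_force: [-11.7, -1.9, 5.5]
grasp_force: 65.1
t: 20.95
eef_pos: [0.6281, 0.0227, 0.0109]
ft_force: [-11.9, -1.0, 5.3]
grasp_force: 65.1
```

View pics/s7.png

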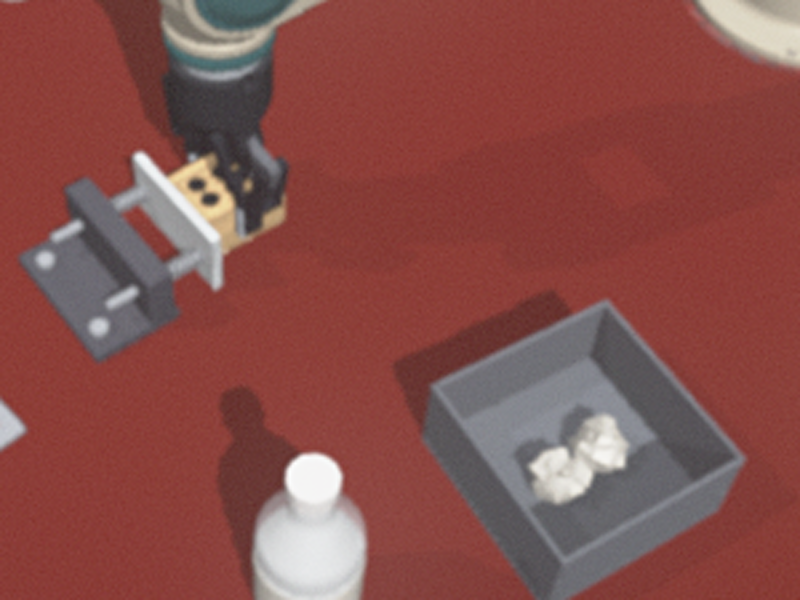

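The rack is square against the plate (holes at crop (197,185) and (210,199)), the plate is pushed in, both balls are in the bin at (560,475) and (602,443), and the push has held steady at about 11–12 N for 3 s.

```bash
python3 -c "
from bench import arm, ticket, snapshot, calibration, get_state
print(ticket.hand_in())"
```

```text
the job is handed in; nothing more can be done
None
```

Job handed in at about 21 s: both paper balls are in the bin and the arm is still pressing the rack square against the middle of the plate; the tool reads 11–12 N including desk drag, so I estimate 9.5–12 N on the plate.

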